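# Hold the lamp's dead-man plunger at mid-travel

## Task

The clamp lamp over the mech head only burns while the plunger on its dead-man switch box is held half-way down. Lift the loose dust cap off the plunger, set it down upright (open end down, as it came off, not dropped) in the round cap holder and let go of it; then press the plunger with the fingers to the middle of its 18 mm travel, never right down to the stop, and finish the program while still holding it there. Leave the jar, the mech head and the probe alone.

Things in the scene. Friction and masses are not known exactly. Their poses are not given: they have to be found in the camera images.
- switch_box: Grey switch box fixed to the panel, 110 mm (own x) by 92 mm (own y), 60 mm high. Origin: centre of its underside, on the panel (z = 0). z up. From the middle of its top rises a steel collar of radius 16.5 mm, 8 mm high, and out of this the plunger. It may stand left or right of the cap holder, at any small yaw.
- plunger_top (a point): Centre of the top face of the spring-loaded plunger: a flat round black head of radius 14 mm, 10 mm thick, on a steel stem, in the middle of the switch box. Released, this point is 90 mm above the panel (30 mm above the box top, 22 mm above the collar); at mid-travel 81 mm, at the stop 72 mm. At the start it is hidden under the cap.
- plunger (a joint): Travel of the plunger in m: 0 released (reads within 1 mm of 0 when free), growing as it is pressed straight down, 0.018 at the stop; mid-travel is 0.009. A spring returns it: pushing takes about 2 N at first, 8 N at mid-travel, 14 N near the stop. It does not latch.
- cap: Loose white plastic dust cap, 45 g (may vary by some 30 %): a round upside-down cup with finely ribbed side, outer radius 22 mm, 55 mm high, open below, inner radius 18.5 mm, inner depth 50 mm. Origin: centre of its open lower rim; z points up to its closed top. At the start it stands on the switch box's top (rim 60 mm above the panel, top 115 mm) around collar and plunger, touching neither tightly; lift it straight up at least 35 mm to clear the plunger.
- cap_holder: Black round dish fixed to the panel, with two small screw ears, 5 mm high, along its own +y and -y to 60 mm from the centre. Outer radius 33 mm, rim 17 mm above the panel; its round well has radius 26.5 mm, is 12 mm deep, with a flat floor 5 mm above the panel. Empty at the start. Origin: centre of its underside, on the panel. The cap belongs in the well, standing on its floor, open end down.
- jar: Bystander: empty open glass jar, radius 36 mm, 95 mm high, standing on the panel at the left. Origin: centre of its underside.
- mech_head: Bystander: small grey mech head (model part), about 60 x 60 mm, 80 mm high with its side fins, on the orange mat at the right under the lamp. Origin: centre of its underside.
- probe: Bystander: stainless probe, 131 mm long along its x, 8 mm thick, lying on the orange mat. Origin: on its underside near the middle.
- mat: Orange hard silicone mat, 200 x 170 x 4 mm, fixed on the panel at the right. Origin: centre of its underside. Above it hangs the fixed clamp-on lamp (shade radius 55 mm, lower edge 0.31 m above the panel, arm to 0.40 m, clamped at x = 0.62, y = -0.66): keep the arm clear of it.
Not all that is in view belongs to the job. Leave any pink or red look-alike of the switch_box alone. What is shaped like the cap but purple is not meant.

How it is judged:
On the way, in this order (a step that is already met when the one before it is completed fails the run):
1. the cap, held by the fingers, has been lowered upright into the well of the holder (its rim below the holder's rim) (horizontal distance between cap and cap_holder below 0.01 m and z of cap in the frame of cap_holder below 0.015 m and angle between cap's own z axis and vertical below 0.2 rad and contact force between the fingers and cap above 0.3 N).
2. the cap stands in the holder, let go and at rest (horizontal distance between cap and cap_holder below 0.008 m and z of cap in the frame of cap_holder between 0.002 and 0.009 m and angle between cap's own z axis and vertical below 0.12 rad and contact force between the fingers and cap below 0.05 N and linear speed of cap below 0.02 m/s), for 0.2 s.
3. the fingers hold the plunger near mid-travel (6 to 12 mm) for a second (value of joint plunger between 0.006 and 0.012 m and contact force between the fingers and plunger above 2 N), for 1 s.
At the end, for the whole second after the job is handed in: The fingers are still pressing the plunger (more than 2 N) and keep it 6 to 12 mm down, still; the cap stands free and upright (within 0.12 rad) on the floor of the holder's well, its centre within 8 mm of the holder's; jar, mech head and probe are within 15 mm of where they were (all of step 2 and all of step 3 and velocity of joint plunger between -0.01 and 0.01 m/s and distance of each of jar, mech_head, probe from where it was at the start of the episode below 0.015 m); the arm keeps its last pose, push and grip.
It fails at once if the plunger is pressed down to its stop (past 16 mm) (value of joint plunger above 0.016 m).
It fails at once if the jar is moved more than 15 mm or tipped (distance of jar from where it was at the start of the episode above 0.015 m or angle between jar's own z axis and vertical above 0.3 rad).
It fails at once if the mech head is moved more than 15 mm or tipped (distance of mech_head from where it was at the start of the episode above 0.015 m or angle between mech_head's own z axis and vertical above 0.3 rad).
It fails at once if the probe is moved more than 15 mm (distance of probe from where it was at the start of the episode above 0.015 m).
It also fails if it takes over 48 s, if anything falls off the work surface, if the arm or the gripper's body presses on something with over 40 N, if the wrist force passes 120 N, or if a joint passes its speed limit or range.

## Robot

A 6-joint arm with a two-finger parallel gripper is mounted at the origin on the work surface. World frame = base frame: x ahead of the robot, y to its left, z up, the work surface at z = 0. Lengths are in m, angles in rad, forces in N, time in s.
With the tool pointing down it reaches from about 0.375 to 0.925 m from the base axis. Payload 5.7 kg.
Tool frame: the origin (TCP) lies midway between the tips of the shut fingers; the grasp point (between the pads) lies 19 mm behind it; x points along the fingers, z is the direction in which the jaws open and shut, and the axes are right-handed (so a half turn about x gives the same grasp; the last joint's range is limited). The gripper opens to 85 mm and grips with 20 to 120 N. Pads are 22 mm wide; open, the fingers measure 114 mm over their backs; the gripper's body (76 mm by 85 mm) begins 54 mm behind the grasp point. The pads swing forward as they close: fully open they stand 13 mm farther back than shut.
Start: joints at [-1.306, 0.359, 1.51, -0, 1.272, -0.115], TCP at [0.222, -0.557, 0.231] pointing down, gripper open.
Joint ranges: [-2.97, 2.97], [-1.01, 2.36], [0.21, 2.38], [-0.96, 4.11], [0.2, 2.71], [-2.98, 2.98]. Speed limits (rad/s): [2.39, 2.39, 3.14, 3.14, 3.14, 3.14].

## Interface

Orientations are given as a unit quaternion [x, y, z, w].
In Python, from cell import ctrl, eoat, kin, imaging, job, nets gives the robot as it stands. The module is installed in compiled form; this text tells all that it offers. Calls block until the motion is done:
- ctrl.movep(position, orientation): joint-space move of the TCP to a pose.
- ctrl.servo_line(position, vel=0.15, orientation=None, force_limit=None): straight line of the TCP; orientation=None keeps the orientation; vel is the mean speed in m/s. With force_limit (N) it stops when the force on the tool has changed by that much, and returns True; else False.
- ctrl.move_joints(angles): joint-space move.
- eoat.grip(opening, effort=None): finger opening in m; effort is the grip in N (None keeps the last); returns when the fingers have stopped.
- ctrl.sleep(seconds).
- kin.inverse_kinematics(position, orientation): joint angles nearest the present ones, or None.
- ctrl.read_state(): the state.
- imaging.grab_frame(name): name is "side" or "top" or "wrist"; returns a dict with "pixels" (400x640x3 uint8, red, green, blue), "intrinsics" (3x3 intrinsics, pixels), "dist" ([k1, k2, p1, p2, k3] as OpenCV has them; the pictures are not rectified), "R" (3x3) and "t" (3): a world point X has camera coordinates R X + t; the wrist camera has in their place "hand_eye" (4x4, takes a point from camera to tool coordinates, whose origin is the TCP and whose axes are the tool frame's). Camera axes: x right, y down, z forward; pixel columns grow to the right and rows downward; lengths in m; the calibration is good to about 2 mm. A picture is of the moment at which its call begins: read the wrist's pose just before it. There is no depth.
A pose or a line that the arm cannot do raises ctrl.MotionError and nothing moves.
- job.job_done(): hands the job in, once; it reports no verdict.
Trained networks look in the newest picture that a camera, given by its name, has taken for a name from the list of things; names that differ only in an ending like _2 or _b are one class to them, and where a whole thing is asked for, a point or a joint stands for the part that bears it (a point fixed in the world has none). Each returns a list of dicts, best first, with "score" (0 to 1); they miss things now and then, are a little off and sometimes report something else, mostly with a low value. They report only what shows in the picture. A call takes as long as a camera call. They do not tell look-alikes from the thing itself.
- nets.look_for(camera, label): "location" ([column, row] in pixels, amid what is visible of it).
- nets.mark_of(camera, label): "location" ([column, row] in pixels: a listed point, or the origin of a listed thing).
The state is a dict: "t": time; "joint_positions": joint angles; "joint_velocities": joint speeds; "joint_efforts": joint torques, N m; "eef_pos": TCP position; "tool_rot": TCP orientation; "force": force on the tool from outside, world axes, zero at the start; "moment": the same for the moment, N m; "opening": finger opening in m.
Only numpy, scipy, OpenCV 4.12 (cv2) and the standard library are available. Lean on these libraries where they do the work, as an engineer would, in place of code of your own. Each camera call takes 0.05 s, during which the arm holds its last target. There are 200 camera calls.

## Working session

There is one attempt and no reset: what is moved stays moved. The work goes in short steps, each a Python script; the robot and the scene stay as the last script left them, time stands still between calls to the robot, and variables do not carry over. Pictures are saved under pics/ and viewed, about 8 in all and at most 12, crops included, and the job is handed in when it is done.

```bash
mkdir -p pics; cat > h.py <<'E'
import numpy as np, cv2
from cell import ctrl, eoat, kin, imaging, job, nets
from scipy.spatial.transform import Rotation as Ro
def save(f,name): cv2.imwrite('pics/'+name,cv2.cvtColor(f['pixels'],cv2.COLOR_RGB2BGR))
def campose(f,st=None):
    """rotation cam->world, camera centre"""
    if 'R' in f: R=np.array(f['R']); return R.T,-R.T@np.array(f['t'])
    H=np.array(f['hand_eye']); Rt=Ro.from_quat(st['tool_rot']).as_matrix()
    return Rt@H[:3,:3], Rt@H[:3,3]+np.array(st['eef_pos'])
def ray(f,px,z,st=None):
    """pixel -> world point at height z"""
    R,c=campose(f,st)
    u=cv2.undistortPoints(np.array([[px]],float),np.array(f['intrinsics'],float),np.array(f['dist'],float))[0,0]
    d=R@np.array([u[0],u[1],1.]); return c+d*(z-c[2])/d[2]
def proj(f,X,st=None):
    R,c=campose(f,st); p=(np.atleast_2d(X)-c)@R
    return cv2.projectPoints(p,np.zeros(3),np.zeros(3),np.array(f['intrinsics'],float),np.array(f['dist'],float))[0][:,0]
E
python3 - <<'E'
from h import *
s=ctrl.read_state(); print({k:np.round(v,3).tolist() for k,v in s.items()})
zs={'switch_box':0,'cap':.06,'cap_holder':0,'plunger_top':.09}
for c in ['top','side','wrist']:
    s=ctrl.read_state(); f=imaging.grab_frame(c); save(f,c+'0.png')
    for l in zs:
        for d in nets.mark_of(c,l): print(c,l,np.round(d['location']),round(d['score'],2),ray(f,d['location'],zs[l],s).round(3))
E
cd pics; python3 -c "
import cv2;cv2.imwrite('m.png',cv2.resize(cv2.vconcat([cv2.imread('top0.png'),cv2.imread('side0.png')]),(480,600)))"
```

```text
{'t': 0.0, 'joint_positions': [-1.306, 0.359, 1.511, -0.0, 1.273, -0.115], 'joint_velocities': [0.0, -0.002, -0.0, 0.001, 0.002, -0.0], 'joint_efforts': [0.002, -52.762, -27.862, 0.0, 0.013, 0.0], 'eef_pos': [0.222, -0.557, 0.23], 'tool_rot': [0.397, 0.586, -0.396, 0.585], 'force': [-0.8, 0.224, 0.1], 'moment': [-0.011, -0.019, -0.01], 'opening': 0.086}
top switch_box [240. 191.] 0.9 [0.576 0.244 0.   ]
top switch_box [249. 251.] 0.73 [0.383 0.211 0.   ]
top switch_box [289. 200.] 0.7 [0.548 0.087 0.   ]
top cap [234. 192.] 0.47 [0.562 0.251 0.06 ]
top cap [261. 158.] 0.46 [0.671 0.171 0.06 ]
top cap [454. 202.] 0.17 [ 0.527 -0.431  0.06 ]
top cap_holder [344. 190.] 0.96 [ 0.579 -0.094  0.   ]
top plunger_top [239. 250.] 0.62 [0.386 0.227 0.09 ]
top plunger_top [287. 196.] 0.56 [0.544 0.087 0.09 ]
side switch_box [315. 195.] 0.91 [0.549 0.077 0.   ]
side switch_box [320. 152.] 0.61 [0.574 0.253 0.   ]
side cap [320. 138.] 0.81 [0.571 0.247 0.06 ]
side cap [362. 170.] 0.8 [0.681 0.109 0.06 ]
side cap_holder [329. 248.] 0.67 [ 0.577 -0.1   -0.   ]
side plunger_top [314. 173.] 0.61 [0.546 0.074 0.09 ]
side plunger_top [256. 136.] 0.45 [0.384 0.229 0.09 ]
```

View pics/top0.png

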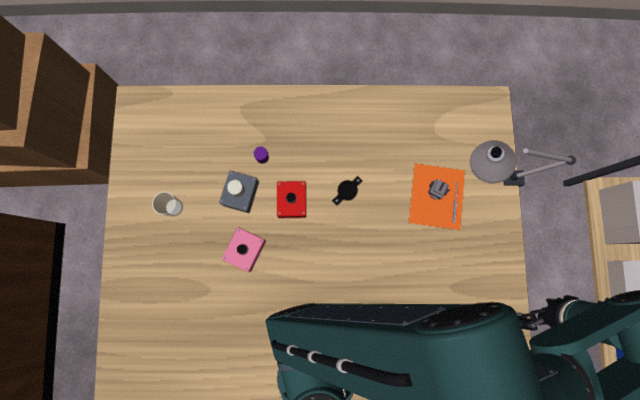

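View pics/side0.png

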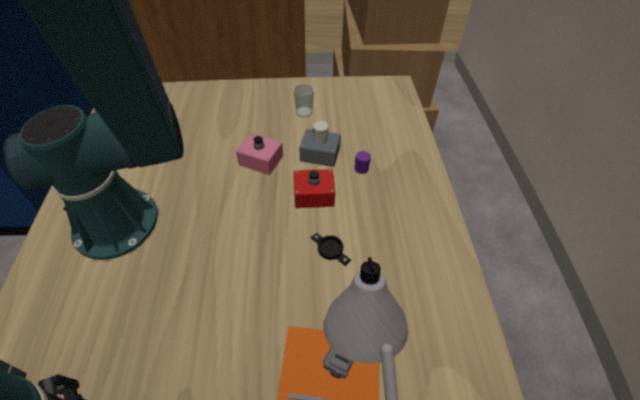

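Candidates (top view): for the cap, white on the grey box (235,187) versus the purple look-alike (261,155). For the box, grey (239,191) versus red (291,198) and pink (243,250). The grey box with the white cap fits the description. The black holder at (347,190) is the only one. Next I swing only the base joint, which stays clear of the lamp, and take a close look.

```bash
python3 - <<'E'
from h import *
j=list(ctrl.read_state()['joint_positions']); j[0]=0.30; ctrl.move_joints(j)
s=ctrl.read_state(); R=Ro.from_quat(s['tool_rot']).as_matrix(); print(s['t'],s['eef_pos'],R.round(2).tolist())
f=imaging.grab_frame('wrist'); save(f,'w1.png'); print('cam',campose(f,s)[1])
for l,z in {'switch_box':0,'cap':.06}.items():
    for d in nets.mark_of('wrist',l)+nets.look_for('wrist',l): print(l,np.round(d['location']),round(d['score'],2),ray(f,d['location'],z,s).round(3),ray(f,d['location'],.115,s).round(3))
E
```

```text
3.775 [0.54938935 0.2412023  0.23126245] [[-0.0, -0.4, 0.92], [-0.0, 0.92, 0.4], [-1.0, -0.0, -0.0]]
cam [0.5177837  0.31247409 0.3732449 ]
switch_box [196. 131.] 0.97 [0.39 0.22 0.  ] [0.429 0.248 0.115]
switch_box [334. 176.] 0.75 [0.573 0.237 0.   ] [0.556 0.26  0.115]
switch_box [273. 266.] 0.57 [0.547 0.078 0.   ] [0.538 0.15  0.115]
switch_box [328. 169.] 0.81 [0.562 0.242 0.   ] [0.548 0.263 0.115]
switch_box [180. 131.] 0.8 [0.372 0.212 0.   ] [0.417 0.243 0.115]
cap [392. 247.] 0.92 [0.664 0.197 0.06 ] [0.639 0.218 0.115]
cap [332. 184.] 0.75 [0.566 0.24  0.06 ] [0.558 0.253 0.115]
cap [394. 257.] 0.72 [0.674 0.186 0.06 ] [0.647 0.208 0.115]
cap [337. 196.] 0.63 [0.577 0.229 0.06 ] [0.567 0.244 0.115]
```

View pics/w1.png

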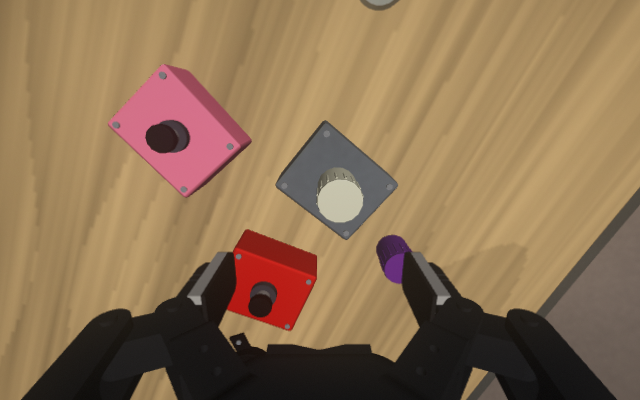

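The picture shows the grey box with its white cap, cap top disc at about (340,201). Pink is at (165,135), red at (262,300) and the purple cap at (395,260), all clear of the approach. I'll fit the disc and the box corners.

```bash
cat >> h.py <<'E'
def disc(f,near,z,st,r=45,thr=185):
    """centre of the bright cap top near a pixel, on plane z"""
    m=(f['pixels'].min(2)>thr).astype(np.uint8); k=np.zeros_like(m); cv2.circle(k,tuple(int(v) for v in near),r,1,-1)
    m=cv2.morphologyEx(m*k,cv2.MORPH_OPEN,np.ones((5,5)))
    c=max(cv2.findContours(m,0,1)[0],key=cv2.contourArea)
    P=np.array([ray(f,p,z,st)[:2] for p in c[:,0]]); (x,y),rad=cv2.minEnclosingCircle(P.astype(np.float32)*1000)
    A=np.c_[2*P,np.ones(len(P))]; q=np.linalg.lstsq(A,(P**2).sum(1),rcond=None)[0]
    return q[:2],np.sqrt(q[2]+q[0]**2+q[1]**2),(x/1000,y/1000,rad/1000)
E
python3 - <<'E'
from h import *
s=ctrl.read_state(); f=imaging.grab_frame('wrist')
print(f['pixels'][201,340],f['pixels'][176,340])
for t in (150,175,190): 
    try: print(t,disc(f,(340,201),.115,s,thr=t))
    except Exception as e: print(t,e)
c=np.array([ray(f,p,.06,s)[:2] for p in [(325,121),(276,184),(346,239),(397,184)]]); print(c.round(3),c.mean(0))
print(np.linalg.norm(c-np.roll(c,1,0),axis=1))
E
```

```text
[197 194 172] [135 132 115]
150 (array([0.57137489, 0.24026543]), np.float64(0.020867743416105367), (0.571163818359375, 0.24029071044921874, 0.021446067810058592))
175 max() iterable argument is empty
190 max() iterable argument is empty
[[0.531 0.299]
 [0.508 0.215]
 [0.61  0.185]
 [0.633 0.269]] [0.57035389 0.24203552]
[0.10613623 0.08743981 0.10544768 0.08759738]
```

Cap at (0.571,0.240), fitted radius 21 mm against 22 mm. The box corners average to (0.570,0.242), which agrees. Now the grasp.

```bash
python3 - <<'E'
from h import *
s=ctrl.read_state(); q=s['tool_rot']; x,y=.571,.241
ctrl.servo_line([x,y,.16],.1,q)
print(ctrl.servo_line([x,y,.079],.06,force_limit=6), ctrl.read_state()['eef_pos'])
eoat.grip(.03,20); s=ctrl.read_state(); print('open',s['opening'],s['force'],s['eef_pos'],s['t'])
ctrl.servo_line([x,y,.20],.06); s=ctrl.read_state(); print('open',s['opening'],s['force'],s['t'])
f=imaging.grab_frame('wrist'); save(f,'w2.png')
for c in ('side','top'):
    f=imaging.grab_frame(c); save(f,c+'2.png')
    for d in nets.mark_of(c,'plunger_top'): print(c,np.round(d['location']),round(d['score'],2),ray(f,d['location'],.09).round(3))
E
```

```text
False [0.57133921 0.24110784 0.07945461]
open 0.04373023971536101 [0.05116245 0.04494839 2.83053401] [0.57112831 0.2410626  0.07928822] 6.9333
open 0.04378308170248314 [ 0.11657188  0.25910918 -0.50662845] 9.1
side [314. 175.] 0.61 [0.545 0.069 0.09 ]
side [321. 133.] 0.53 [0.573 0.233 0.09 ]
side [259. 138.] 0.53 [0.393 0.221 0.09 ]
top [290. 197.] 0.56 [0.542 0.077 0.09 ]
top [237. 187.] 0.55 [0.574 0.238 0.09 ]
```

View pics/w2.png

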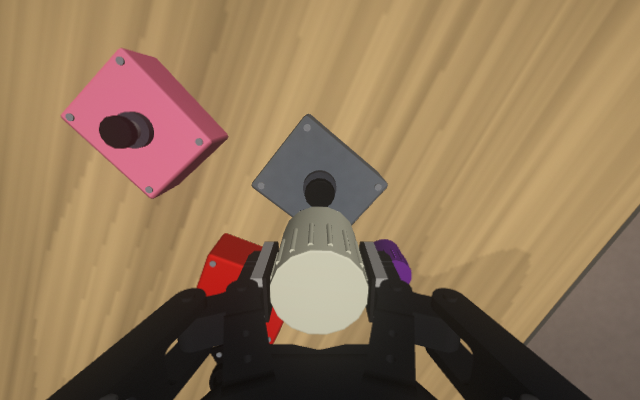

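The cap is held, opening 43.8 mm, and the plunger is bare at (319,190). Next I move beside the holder and look.

```bash
python3 - <<'E'
from h import *
s=ctrl.read_state(); f=imaging.grab_frame('wrist')
print('cap in hand',disc(f,(319,292),.236,s,r=60,thr=150), 'tcp',s['eef_pos'])
print('plunger',ray(f,(319,190),.09,s))
for d in nets.mark_of('wrist','plunger_top'): print(np.round(d['location']),d['score'],ray(f,d['location'],.09,s).round(4))
ctrl.servo_line([.606,-.161,.20],.12)
s=ctrl.read_state(); f=imaging.grab_frame('wrist'); save(f,'w3.png'); print(s['eef_pos'],s['t'],s['opening'])
for d in nets.mark_of('wrist','cap_holder'): print(np.round(d['location']),d['score'],ray(f,d['location'],0,s).round(4))
print(proj(f,[[.578,-.097,0]],s))
E
```

```text
cap in hand (array([0.57076666, 0.24078081]), np.float64(0.020907798737615158), (0.5708761596679688, 0.24080293273925782, 0.02132486152648926)) tcp [0.57094287 0.24100044 0.19987357]
plunger [0.5697294  0.24383156 0.09      ]
[114. 130.] 0.91 [0.3902 0.2225 0.09  ]
[317. 194.] 0.57 [0.57   0.2396 0.09  ]
[ 0.60596747 -0.16072355  0.20002103] 12.9667 0.043567003958264586
[319. 119.] 0.78 [ 0.5814 -0.105   0.    ]
[[318.98406401 110.96132895]]
```

View pics/w3.png

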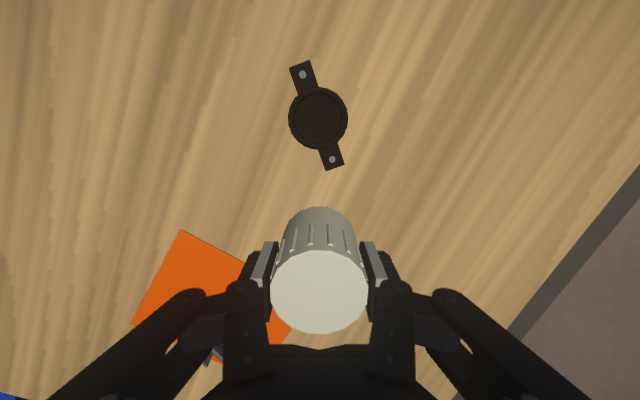

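```bash
python3 - <<'E'
from h import *
s=ctrl.read_state(); f=imaging.grab_frame('wrist')
m=(f['pixels'].max(2)<75).astype(np.uint8); m[190:]=0; m[:,:250]=0; m[:,390:]=0
m=cv2.morphologyEx(m,cv2.MORPH_OPEN,cv2.getStructuringElement(cv2.MORPH_ELLIPSE,(35,35)))
c=max(cv2.findContours(m,0,1)[0],key=cv2.contourArea); e=cv2.fitEllipse(c); print(e)
print('rim',ray(f,e[0],.017,s),'r',np.linalg.norm(ray(f,(e[0][0]+e[1][1]/2,e[0][1]),.017,s)-ray(f,e[0],.017,s)))
a,b=ray(f,(302.5,74.5),.005,s),ray(f,(332,159.5),.005,s); print('screws',(a+b)/2,np.linalg.norm(a-b))
# second look from a different pose, nearer
ctrl.servo_line([.595,-.145,.14],.08); s=ctrl.read_state(); f=imaging.grab_frame('wrist'); save(f,'w4.png')
for d in nets.mark_of('wrist','cap_holder'): print(np.round(d['location']),d['score'],ray(f,d['location'],0,s).round(4))
m=(f['pixels'].max(2)<75).astype(np.uint8); p=proj(f,[[.58,-.103,.017]],s)[0]; k=np.zeros_like(m); cv2.circle(k,tuple(int(v) for v in p),75,1,-1)
m=cv2.morphologyEx(m*k,cv2.MORPH_OPEN,cv2.getStructuringElement(cv2.MORPH_ELLIPSE,(45,45)))
c=max(cv2.findContours(m,0,1)[0],key=cv2.contourArea); e=cv2.fitEllipse(c); print(p,e,ray(f,e[0],.017,s))
E
```

```text
((317.5353088378906, 117.65418243408203), (57.69682693481445, 62.52006149291992), 170.20899963378906)
rim [ 0.57918317 -0.10368532  0.017     ] r 0.03385492893724728
screws [ 0.58031561 -0.10531448  0.005     ] 0.0976734770530783
[324. 142.] 0.93 [ 0.5833 -0.1041  0.    ]
[321.9305858  141.41091775] ((320.7357177734375, 141.32693481445312), (69.34259033203125, 72.4818344116211), 167.65017700195312) [ 0.57897707 -0.10336787  0.017     ]
```

View pics/w4.png

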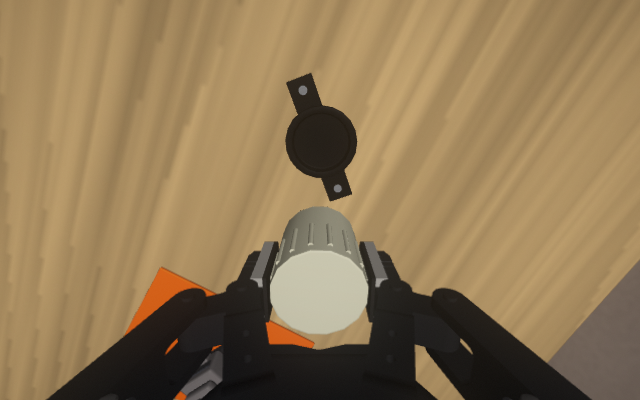

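Holder at about (0.580,-0.1045). The rim fit, ear screws and network agree within 2–3 mm, and the well clearance is 4.5 mm. Now I lower the cap into it.

```bash
python3 - <<'E'
from h import *
x,y=.580,-.1045
ctrl.servo_line([x,y,.10],.1); ctrl.servo_line([x,y,.045],.06)
print(ctrl.servo_line([x,y,.0225],.02,force_limit=3)); s=ctrl.read_state(); print(s['eef_pos'],s['force'],s['opening'],s['t'])
f=imaging.grab_frame('wrist'); print('cap',disc(f,(319,292),s['eef_pos'][2]+.036,s,r=60,thr=150)); save(f,'w5.png')
for c in ('side','top'):
    f=imaging.grab_frame(c); save(f,c+'5.png')
    for l in ('cap','cap_holder'):
        for d in nets.mark_of(c,l): print(c,l,np.round(d['location']),round(d['score'],2),ray(f,d['location'],.005 if l=='cap' else 0).round(3))
a=cv2.imread('pics/side5.png')[190:290,270:390]; b=cv2.imread('pics/w5.png')[60:340,150:490]
a=cv2.resize(a,(336,280),interpolation=cv2.INTER_CUBIC); cv2.imwrite('pics/c5.png',cv2.hconcat([a,b]))
E
```

```text
True
[ 0.57977794 -0.10441629  0.02428254] [-0.35451689  0.15825791  5.46165742] 0.04356341020709074 16.9167
cap (array([ 0.57960307, -0.10477851]), np.float64(0.020836042964187815), (0.5796490478515625, -0.10483439636230468, 0.021272260665893553))
side cap [328. 249.] 0.7 [ 0.573 -0.107  0.005]
side cap [362. 170.] 0.67 [0.691 0.163 0.005]
side cap_holder [329. 250.] 0.52 [ 0.577 -0.107  0.   ]
top cap [265. 158.] 0.61 [0.688 0.166 0.005]
```

View pics/c5.png

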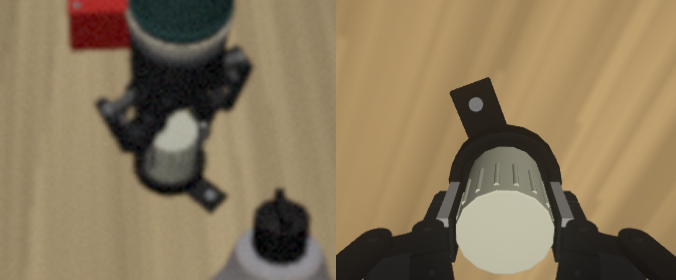

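The cap is seated: contact at TCP z 0.0243 against 0.024 expected. Release, lift and check.

```bash
python3 - <<'E'
from h import *
x,y=.580,-.1045
eoat.grip(.075); ctrl.sleep(.3); s=ctrl.read_state(); print(s['opening'],s['force'],s['t'])
ctrl.servo_line([x,y,.15],.08); ctrl.servo_line([.595,-.14,.2],.1)
s=ctrl.read_state(); f=imaging.grab_frame('wrist'); save(f,'w6.png'); p=proj(f,[[x,y,.06]],s)[0]; print(p)
print('cap',disc(f,p,.06,s,r=50,thr=140))
E
```

```text
0.07518272150108123 [ 0.48381252 -0.08001647  0.0721618 ] 17.975
[320.23932487 146.99988057]
cap (array([ 0.57998765, -0.10538562]), np.float64(0.020790107659134333), (0.5800042724609376, -0.10508705902099609, 0.021721940994262695))
```

View pics/w6.png

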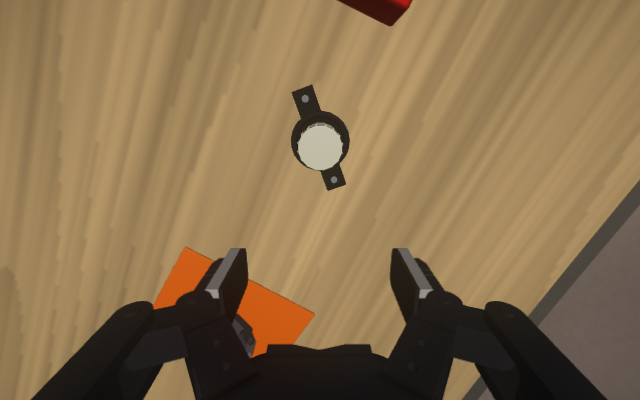

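The cap stands upright in the well, measured at (0.580,-0.105). Now I shut the fingers and press the plunger.

```bash
python3 - <<'E'
from h import *
x,y=.5705,.2415
eoat.grip(0,20); ctrl.servo_line([x,y,.2],.15); ctrl.servo_line([x,y,.105],.08); ctrl.sleep(.3)
s=ctrl.read_state(); f0=s['force'][2]; print(s['t'],s['opening'],s['eef_pos'],f0)
hit=ctrl.servo_line([x,y,.084],.012,force_limit=1.5); s=ctrl.read_state(); print(hit,s['eef_pos'],s['force'][2]-f0,s['t'])
if s['eef_pos'][2]>.0955 : raise SystemExit('early contact')
for z in (.085,.083,.081):
    hit=ctrl.servo_line([x,y,z],.012,force_limit=9); ctrl.sleep(.2); s=ctrl.read_state(); print(z,hit,s['eef_pos'][2],s['force'][2]-f0,s['t'])
    if s['force'][2]-f0>9.5: break
E
```

```text
25.575 -7.127834918724943e-06 [0.57062878 0.24154041 0.10529409] -0.07832876827574736
True [0.5704177  0.241505   0.08913573] 3.122467284567665 26.775
0.085 False 0.08513167938369263 4.548178604954837 27.45
0.083 False 0.08331084083447682 5.5005082707488375 27.9667
0.081 False 0.08147614319478073 7.897216918767642 28.4833
```

Contact came at about 0.09 m. At z 0.0815 the push is 7.9 N, against about 8 N expected at mid-travel. I hold for over a second, verify and look once more.

```bash
python3 - <<'E'
from h import *
ctrl.sleep(1.3); s=ctrl.read_state(); print(s['t'],s['eef_pos'],s['force'])
f=imaging.grab_frame('wrist'); save(f,'w7.png'); g=imaging.grab_frame('side'); save(g,'s7.png')
b=cv2.imread('pics/s7.png')[80:280,230:430]; cv2.imwrite('pics/c7.png',cv2.hconcat([cv2.resize(b,(400,400),interpolation=cv2.INTER_CUBIC),cv2.imread('pics/w7.png')[:,120:520]]))
E
```

```text
29.7833 [0.57049735 0.24154045 0.08147328] [-1.15844374  0.31378594  8.22114616]
```

View pics/c7.png

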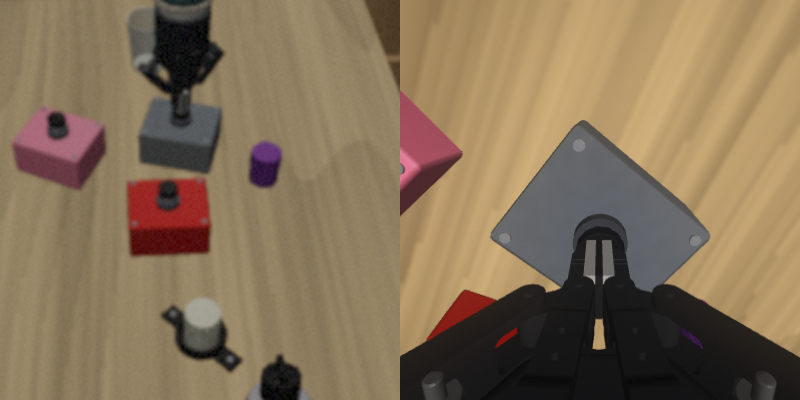

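The shut fingers press the middle of the grey box's plunger, and the cap stands upright in the holder. Handing in.

```bash
python3 -c "
from h import *
job.job_done(); s=ctrl.read_state(); print(s['t'],s['eef_pos'],s['force'])"
```

```text
the job is handed in; nothing more can be done
the job is handed in; nothing more can be done
```

I lifted the white cap off the grey switch box, stood it upright in the cap holder and let go. I then pressed the plunger with shut fingers and handed the job in at about 30 s while still holding it. No verdict was reported.

- **Cap:** after release it measured at (0.580, -0.105), within about 2 mm of the holder centre, and it stood upright in the last pictures. The measurements of the holder's centre differed among themselves by up to 3 mm; the well leaves 4.5 mm of play.
- **Plunger:** the fingertip height was 0.0815 m, which is about 8.5 mm of travel. The push was steady at 8.2 N over 1.3 s, against about 8 N expected at mid-travel.
- **Bystanders:** nothing I did went near the jar, mech head or probe, but I did not measure their positions at the end. The final side crop shows the jar standing.

No check failed, and 8 pictures were viewed. The state could not be read after hand-in.

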